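# Set the screw feeder's speed selector to its fifth step and start it

### The job

The vibrating bowl feeder is to run this batch of screws at speed step five: on its white console, push the black lever of the speed selector round clockwise with a fingertip, click by click, to the fifth dot after the red off bar, so that it rests in that click. Only then press the green start button fully in and let it come out again. Push only: do not pinch the lever, do not press the red stop button, and leave the loose things on the bench where they are.

Things in the scene. Friction and masses are not known exactly. Their poses are not given: they have to be found in the camera images.
- console: Fixed control console of the bowl feeder: white box 128 (x) x 190 (y) mm with a level grey top panel 82 mm above the bench, carrying the speed selector and two buttons. Origin on the bench (z 0) under its middle; x to the far side, y to the operator's left, z up. A coil of black lead, 20 mm high, lies behind it. The feeder's metal bowl on its blue drive, 120 mm high, stands back to the right.
- selector_axis (a point): Point on the vertical spindle axis of the speed selector at panel height (x -6, y -36, z 82 mm in the console's frame, same axes). Round it a flat black dial plate, radius 52 mm, with a red bar at off, then eight growing white dots going clockwise, at radius 45 mm, 30 degrees apart.
- lever_nose (a point): Middle of the black lever near its nose, 34 mm from the spindle axis, 19.5 mm above the panel; x axis towards the nose. Lever 13 mm wide, upright flanks from 8 to 31 mm above the panel, reaching 39 mm out to the nose and 15 mm back; white line on top at the nose end. Below it a disc of radius 20 mm up to 8 mm above the panel; hub radius 12 mm. Nothing else stands within 52 mm of the axis.
- speed_selector (a joint): Selector angle (rad), clockwise from above: 0 off, a click each 0.5236, step five 2.618, last step eight 4.189 (stops at both ends). Nose at 0: 120 degrees anticlockwise of the console's x axis; at step four: along it. A spring roller holds each click; leaving takes about 0.11 N m (3.5 N at the nose), and past half-way the lever snaps into the next click and stays. Starts at off, one or two.
- start_button_top (a point): Centre of the top face of the green start button (24 mm across, in a steel collar 40 mm across and 12 mm high), 18 mm above the panel, at x +30 mm, y +62 mm in the console's frame. Pressed straight down.
- start_button (a joint): Travel of the green start button in m: 0 out, 0.006 fully in. A spring pushes it back: it starts to move at 1.5 N and takes 5 N fully in.
- stop_button (a joint): Travel of the red stop button in m: 0 out, 0.006 fully in. Same size and height as the green one; it stands on the operator's side of it, at x -34 mm, y +62 mm in the console's frame.
- bearing_loose: Loose steel ball bearing, 52 mm across and 15 mm high, lying on the bench behind the console, left of the coil of lead; origin at its underside. To be left alone.
- tape_measure_loose: Loose yellow tape measure, 37 x 77 x 60 mm, standing on the bench behind the console, right of the coil of lead; origin at its underside. To be left alone.
- shaft_loose: Loose turned steel shaft with steps, 119 mm long and 25 mm thick, lying on the bench to the left of the console; origin at its underside. To be left alone.

How it is judged:
By the outcome, as a careful person would: the job done as asked, in the order asked, and still so for the second after the job is handed in, with the robot touching nothing.
It also fails if it takes over 61 s, if anything falls off the work surface, if the arm or the gripper's body presses on something with over 40 N, if the wrist force passes 120 N, or if a joint passes its speed limit or range.

### The arm

A 6-joint arm with a two-finger parallel gripper is mounted at the origin on a cart in front of the work surface, level with it; the furniture and walls round the work are solid. World frame = base frame: x ahead of the robot, y to its left, z up, the work surface at z = 0. Lengths are in mm, angles in rad, forces in N, time in s.
With the tool pointing down it reaches from about 200 to 875 mm from the base axis. Payload 3.4 kg.
Tool frame: the origin (TCP) lies midway between the tips of the shut fingers; the grasp point (between the pads) lies 19 mm behind it; y points along the fingers, x is the direction in which the jaws open and shut, and the axes are right-handed (so a half turn about y gives the same grasp; the last joint's range is limited). The gripper opens to 94 mm and grips with 3 to 60 N. Pads are 16 mm wide; open, the fingers measure 119 mm over their backs; the gripper's body (75 mm by 177 mm) begins 78 mm behind the grasp point.
Start: joints at [1.144, 0.276, 1.505, -0, 1.361, -0.121], TCP at [173.127, 548.358, 168.293] pointing down, gripper open.
Joint ranges: [-2.89, 2.89], [-0.75, 2.08], [0.22, 2.7], [-1.18, 4.32], [0.11, 2.71], [-2.7, 2.7]. Speed limits (rad/s): [2.57, 2.57, 3.14, 3.14, 3.14, 3.14].

### API

Orientations are given as a unit quaternion [w, x, y, z].
In Python, from rig import get_state, camera, finish_job gives the robot as it stands.
- The arm moves only by the shell command python3 -m handwheel 'ROWS'. ROWS is JSON, one flat list of numbers, 5 for each row, row after row: the shift along the tool's x, y, z in cm, then the turn about the tool's y in rad, then the finger opening in cm, from 0 to 9.4. A call has 1 to 8 rows; each row is the pose to reach, as a shift and turn from the pose commanded when the call began, along the tool's axes at that moment; what a row does not reach only later rows make up. A row lasts 1/10 s, in which the tool goes at most 50 mm and 8.59 degrees, less where a joint would pass 70% of its speed; a pose out of reach is approached as far as the arm can. A call with a gripper value outside its range is refused whole. The fingers move at their own pace and stop on an object; the grip force is fixed at half the most. Time passes only in rows, so rows that repeat a pose let the fingers close. It gives the time, the measured TCP pose, the force and the opening at its end, in the units of the state.
- get_state(): the state, without advancing time (a new reading comes with each control period).
- camera(name): name is "scene" or "top" or "wrist"; returns a dict with "color" (480x640x3 uint8, red, green, blue), "camera_matrix" (3x3 intrinsics, pixels), "R" (3x3) and "t" (3): a world point X has camera coordinates R X + t; the wrist camera has in their place "tool_from_camera" (4x4, takes a point from camera to tool coordinates, whose origin is the TCP and whose axes are the tool frame's). Camera axes: x right, y down, z forward; pixel columns grow to the right and rows downward; lengths in mm; the calibration is good to about 2 mm. The wrist camera is an equidistant fisheye: a pixel r from the principal point sees the ray r / f radians off the axis. A picture is of the moment at which its call begins: read the wrist's pose just before it. There is no depth.
- finish_job(): hands the job in, once; it reports no verdict.
The state is a dict: "t": time; "q": joint angles; "joint_velocities": joint speeds; "joint_efforts": joint torques, N m; "eef_pos": TCP position; "eef_rot": TCP orientation; "ft_force": force on the tool from outside, world axes, zero at the start; "ft_torque": the same for the moment, N m; "finger_gap": finger opening in mm.
Only numpy, scipy, OpenCV 4.12 (cv2) and the standard library are available. Lean on these libraries where they do the work, as an engineer would, in place of code of your own. Each camera call takes 0.05 s, during which the arm holds its last target.

## Working session

There is one attempt and no reset: what is moved stays moved. The work goes in short steps, Python scripts to look and compute and a shell command to move; the robot and the scene stay as the last step left them, time stands still between calls to the robot, and variables do not carry over. Pictures are saved under pics/ and viewed, and the job is handed in when it is done.

```bash
ls; mkdir -p pics; python3 - <<'E'
from rig import get_state,camera
import cv2
s=get_state();print({k:(v if not hasattr(v,'round') else v) for k,v in s.items()})
for n in("scene","top","wrist"):
    c=camera(n);cv2.imwrite(f"pics/{n}0.png",cv2.cvtColor(c["color"],cv2.COLOR_RGB2BGR))
    for k in c:
        if k!="color":print(n,k,c[k])
E
```

```text
pics
{'t': 0.0, 'q': array([ 1.14399685e+00,  2.76584485e-01,  1.50612135e+00, -5.31293310e-06,
        1.36068455e+00, -1.20988525e-01]), 'joint_velocities': array([ 0.00138339, -0.00147169, -0.00043677, -0.0007222 ,  0.00065529,
       -0.00105873]), 'joint_efforts': array([-1.85629076e-03, -4.04578042e+01, -2.37232965e+01,  7.03645893e-02,
        3.45609407e-02, -1.06666819e-04]), 'eef_pos': array([172.85119787, 547.74297371, 167.41549231]), 'eef_rot': array([-0.57000835,  0.57063379,  0.41745799, -0.41856468]), 'ft_force': array([-0.19122742, -0.17443599,  0.63933488]), 'ft_torque': array([0.0445402 , 0.00936169, 0.00908528]), 'finger_gap': 94.2184281595887}
scene camera_matrix [[459.10622324   0.         312.57657068]
 [  0.         459.10622324 232.89963025]
 [  0.           0.           1.        ]]
scene R [[ 0.43742348 -0.89908814 -0.01735558]
 [-0.68896117 -0.32266443 -0.64901476]
 [ 0.57792145  0.29585161 -0.76057782]]
scene t [-69.39475982 473.59807971 564.64498559]
top camera_matrix [[443.29434481   0.         312.61989911]
 [  0.         443.29434481 239.42022829]
 [  0.           0.           1.        ]]
top R [[-0.04719586 -0.99887712 -0.00412831]
 [-0.97871572  0.04706881 -0.19975   ]
 [ 0.19972002 -0.00538693 -0.9798382 ]]
top t [188.39586794 527.21737959 850.44993236]
wrist camera_matrix [[371.64829954   0.         326.17964262]
 [  0.         371.64829954 234.25696243]
 [  0.           0.           1.        ]]
wrist tool_from_camera [[ 9.99999709e-01 -7.50031430e-04 -1.37836526e-04 -3.21113279e-01]
 [-7.55138608e-05 -2.77250832e-01  9.60797570e-01 -2.15920762e+02]
 [-7.58843667e-04 -9.60797280e-01 -2.77250808e-01  8.01645826e+01]
 [ 0.00000000e+00  0.00000000e+00  0.00000000e+00  1.00000000e+00]]
```

View pics/top0.png

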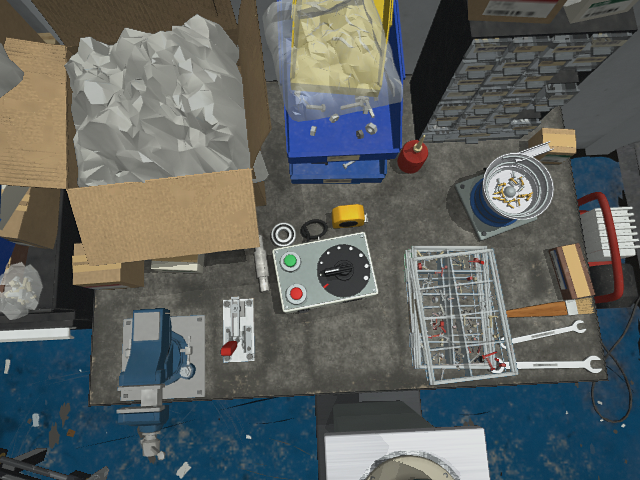

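View pics/scene0.png

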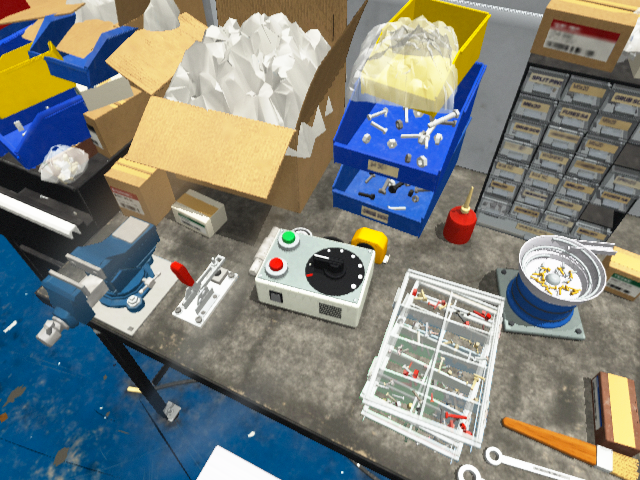

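View pics/wrist0.png

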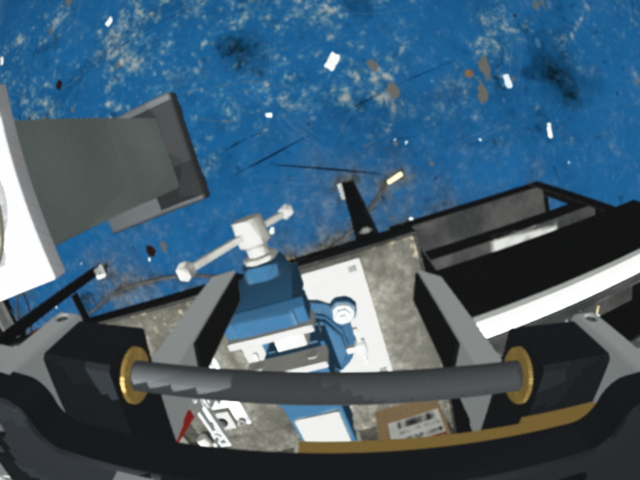

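The top view shows the console at about (322,272), with the green button at (290,261), the red one at (296,294) and the dial at (343,270). Next I'll measure these.

```bash
cat > h.py <<'E'
import numpy as np,cv2
from rig import get_state,camera
from scipy.spatial.transform import Rotation as Ro
def ray(c,u,v):
    K=c["camera_matrix"];d=np.array([(u-K[0,2])/K[0,0],(v-K[1,2])/K[1,1],1.]);R=np.array(c["R"]);t=np.array(c["t"])
    return -R.T@t,R.T@d
def onplane(c,u,v,z):
    o,d=ray(c,u,v);return o+d*(z-o[2])/d[2]
def proj(c,X):
    p=np.array(c["R"])@X+c["t"];K=c["camera_matrix"];return K[0,0]*p[0]/p[2]+K[0,2],K[1,1]*p[1]/p[2]+K[1,2]
def rot(s):
    q=s["eef_rot"];return Ro.from_quat([q[1],q[2],q[3],q[0]]).as_matrix()
E
python3 - <<'E'
from h import *
for n,box in(("top",(265,225,385,320)),("scene",(245,220,395,335))):
    c=camera(n);im=c["color"];hsv=cv2.cvtColor(im,cv2.COLOR_RGB2HSV)
    x0,y0,x1,y1=box
    m0=np.zeros(im.shape[:2],np.uint8);m0[y0:y1,x0:x1]=255
    for nm,m in(("green",cv2.inRange(hsv,(45,100,60),(85,255,255))),("red",cv2.inRange(hsv,(0,130,80),(8,255,255))|cv2.inRange(hsv,(172,130,80),(180,255,255)))):
        k,l,st,ce=cv2.connectedComponentsWithStats(m&m0)
        for i in range(1,k):
            if st[i,4]>4: print(n,nm,st[i],ce[i].round(1),"z82",onplane(c,*ce[i],82).round(1),"z100",onplane(c,*ce[i],100).round(1))
    b=im[y0:y1,x0:x1];cv2.imwrite(f"pics/{n}z.png",cv2.cvtColor(cv2.resize(b,None,fx=5.3,fy=5.3,interpolation=cv2.INTER_CUBIC),cv2.COLOR_RGB2BGR))
E
```

```text
top green [284 255  12  12 111] [289.8 260.2] z82 [490.5 209.8  82. ] z100 [487.6 208.9 100. ]
top red [323 284   6   4  12] [325.5 285.4] z82 [438.  142.7  82. ] z100 [436.2 143.2 100. ]
top red [290 287  12  13 111] [295.9 293. ] z82 [426.  200.4  82. ] z100 [424.5 199.7 100. ]
scene green [282 231  13  13 132] [288.3 236.9] z82 [499.1 214.3  82. ] z100 [486.2 206.3 100. ]
scene red [269 258  14  13 140] [275.8 264. ] z82 [434.2 204.9  82. ] z100 [423.1 197.2 100. ]
scene red [306 273   7   4  24] [309.1 274.6] z82 [438.7 141.4  82. ] z100 [427.5 135.4 100. ]
```

View pics/topz.png

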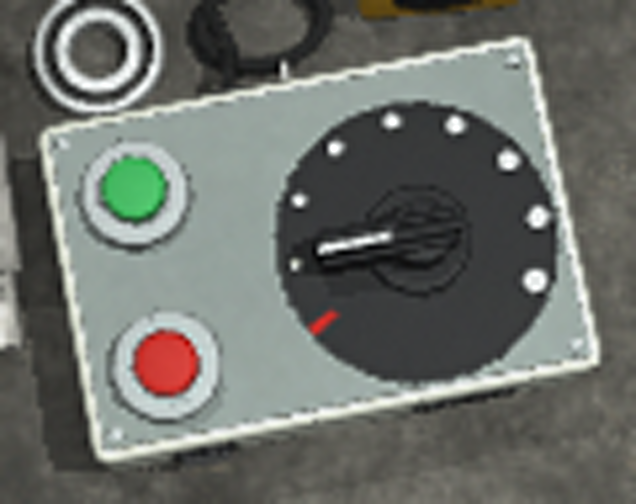

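View pics/scenez.png

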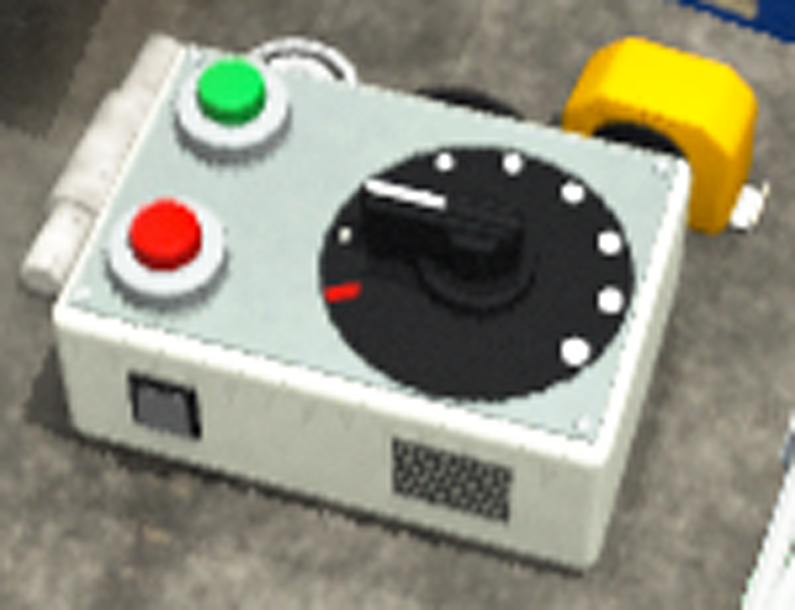

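```bash
python3 - <<'E'
from h import *
s=get_state();print(s["t"],rot(s).round(3))
top=camera("top");sc=camera("scene")
yaw=np.arctan2(9,63);g=np.array([487,207.3]);r=np.array([423.9,198.5])
d=g-r;yaw=np.arctan2(d[1],d[0]);print("yaw",np.degrees(yaw),np.hypot(*d))
Rz=np.array([[np.cos(yaw),-np.sin(yaw)],[np.sin(yaw),np.cos(yaw)]])
con=(g+r)/2-Rz@[-2,62];print("console",con,"axis",con+Rz@[-6,-36])
for nm,c,off,f in(("top",top,(265,225),5.3),("scene",sc,(245,220),5.3)):
    dots={"top":[(300,200),(335,148),(392,122),(455,125),(508,160),(538,215),(535,280)],"scene":[(445,160),(512,163),(572,192),(609,242),(609,300),(575,352)]}[nm]
    P=np.array([onplane(c,off[0]+u/f,off[1]+v/f,82)[:2] for u,v in dots])
    A=np.c_[2*P,np.ones(len(P))];x=np.linalg.lstsq(A,(P**2).sum(1),rcond=None)[0];print(nm,"circ",x[:2],np.sqrt(x[2]+x[0]**2+x[1]**2))
    print("ang console",np.degrees(np.arctan2(P[:,1]-x[1],P[:,0]-x[0])-yaw).round(0))
    line={"top":[(318,249),(390,237)],"scene":[(366,184),(445,203)]}[nm]
    L=[onplane(c,off[0]+u/f,off[1]+v/f,113)[:2] for u,v in line];dd=L[0]-L[1];print("lever",L,np.degrees(np.arctan2(dd[1],dd[0])-yaw))
print("bin",onplane(top,335,185,0),"box flap",[onplane(top,150,262,z) for z in(0,100,200)])
E
```

```text
0.25 [[ 0.301 -0.    -0.954]
 [ 0.954 -0.001  0.301]
 [-0.001 -1.     0.   ]]
yaw 7.939329098511085 63.71067414491863
console [465.99454389 141.77052598] axis [465.02453375 105.28684359]
top circ [465.40552207 105.80000271] 45.46373002376334
ang console [  60.   30.    0.  -29.  -59.  -89. -119.]
lever [array([460.15011146, 143.16916298]), array([463.19893598, 117.49073898])] 88.83175641999392
scene circ [465.61307773 105.29551571] 45.95862456135796
ang console [  29.   -0.  -30.  -60.  -89. -119.]
lever [array([460.30784805, 141.76311431]), array([464.16106488, 115.45147072])] 90.39214642316011
bin [667.16305426 107.39559909   0.        ] box flap [array([513.91190161, 513.33816447,   0.        ]), array([496.99923771, 476.57100586, 100.        ]), array([480.08657381, 439.80384726, 200.        ])]
```

The lever starts at step one: 88.8° and 90.4° in the console frame from the two views, against 90° expected. The axis is at (465.3, 105.5) and the yaw is 8°; the dot circle measures 45.5–46 mm in radius against 45 mm. Next I'll work out the approach, fingers shut and the tool's -z face pushing.

```bash
cat >> h.py <<'E'
AX=np.array([465.3,105.5]);YAW=8.0
def rel(s,P,psi):
    R=rot(s);d=R.T@(np.array(P)-s["eef_pos"])/10
    p0=np.degrees(np.arctan2(R[1,0],R[0,0]));dd=(psi-p0+180)%360-180
    return np.r_[d,-np.radians(dd)].round(3)
def lev(th,r=30,b=14.5,z=97):
    # lever console angle th, radial r, distance b behind centreline
    a=np.radians(th+YAW);u=np.array([np.cos(a),np.sin(a)]);p=np.array([u[1],-u[0]])
    return np.r_[AX+r*u-b*p,z],th+YAW
E
python3 - <<'E'
from h import *
s=get_state();print(rel(s,[300,200,175],98))
print(lev(90,b=28))
E
```

```text
[-29.383  -0.682 -22.588  -0.446]
(array([433.39730105, 131.31119524,  97.        ]), 98.0)
```

```bash
python3 -m handwheel '[-29.4,-0.7,-22.6,-0.446,0, -29.4,-0.7,-22.6,-0.446,0, -29.4,-0.7,-22.6,-0.446,0, -29.4,-0.7,-22.6,-0.446,0, -29.4,-0.7,-22.6,-0.446,0, -29.4,-0.7,-22.6,-0.446,0, -29.4,-0.7,-22.6,-0.446,0, -29.4,-0.7,-22.6,-0.446,0]'; python3 - <<'E'
from h import *
s=get_state();print(s["ft_force"],s["q"])
P,psi=lev(90,b=28,z=150);print(rel(s,P,psi))
E
```

```text
t: 1.15
eef_pos: [300.6, 196.9, 175.6]
eef_rot: [-0.464, 0.465, 0.533, -0.533]
ft_force: [-0.3, -0.2, -0.5]
finger_gap: 33.3
[-0.29303474 -0.18739492 -0.45602123] [ 3.87309872e-01 -6.51533134e-02  1.88430373e+00 -1.36701644e-03
  1.32161057e+00 -1.32098883e+00]
[-8.3240e+00  2.5800e+00 -1.2252e+01 -2.0000e-03]
```

```bash
python3 -m handwheel '[-4.2,1.3,-6.1,0,0, -8.3,2.6,-12.3,0,0, -8.3,2.6,-12.3,0,0, -8.3,2.6,-12.3,0,0, -8.3,2.6,-12.3,0,0, -8.3,2.6,-12.3,0,0]'; python3 - <<'E'
from h import *
s=get_state();print(s["ft_force"])
P,psi=lev(90,b=28,z=97);print(rel(s,P,psi))
for n in ("scene","wrist"):
  c=camera(n)["color"]
  if n=="scene": c=cv2.resize(c[150:350,200:460],None,fx=3,fy=3)
  cv2.imwrite(f"pics/{n}1.png",c[...,::-1])
E
```

```text
t: 1.75
eef_pos: [432.3, 135.3, 149.2]
eef_rot: [0.464, -0.463, -0.534, 0.534]
ft_force: [0.1, -0.1, -0.1]
finger_gap: 0.4
[ 0.0740057  -0.10861271 -0.05826944]
[-4.160e-01  5.222e+00 -6.100e-02  1.000e-03]
```

View pics/scene1.png

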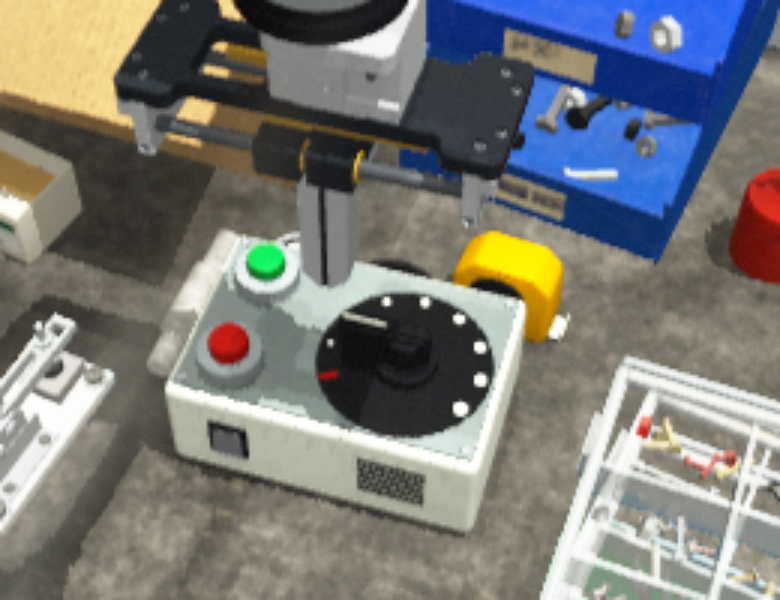

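View pics/wrist1.png

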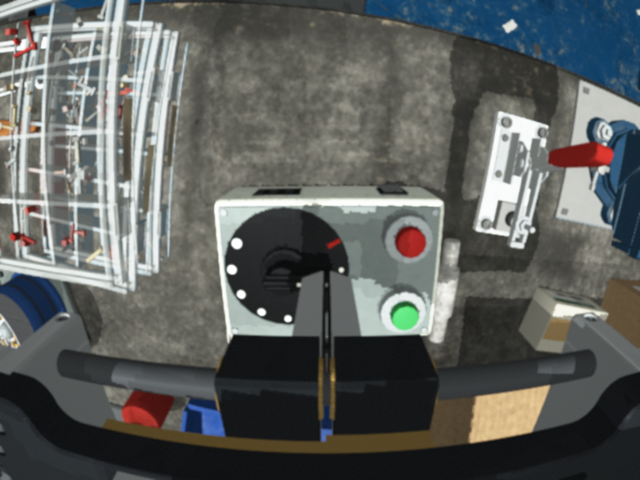

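The scene view shows the shut fingers above the panel, beside the lever, with the tip at about (325,280) in the crop. In the wrist view the lever line is at (300,285) and the red bar at (335,243). The way down is clear.

```bash
python3 -m handwheel '[-0.4,2.5,-0.05,0,0, -0.4,4.5,-0.05,0,0, -0.4,5.2,-0.05,0,0, -0.4,5.2,-0.05,0,0, -0.4,5.2,-0.05,0,0]'; python3 - <<'E'
from h import *
s=get_state();print(s["ft_force"],s["eef_pos"])
for b in (20,16,14.5): print(b,rel(s,*lev(90,b=b)))
for th in (84,78,72,66,60): print(th,rel(s,*lev(th,b=14.5)))
c=camera("scene")["color"];cv2.imwrite("pics/s2.png",cv2.resize(c[200:340,220:400],None,fx=4,fy=4)[...,::-1])
E
```

```text
t: 2.35
eef_pos: [434.9, 131.6, 98.2]
eef_rot: [-0.463, 0.464, 0.534, -0.534]
ft_force: [-0.6, -0.1, 0.8]
finger_gap: 0.6
[-0.61518133 -0.05381696  0.7797687 ] [434.92767087 131.56734786  98.16329927]
20 [-0.005  0.117 -0.645  0.001]
16 [-6.000e-03  1.180e-01 -1.045e+00  1.000e-03]
14.5 [-6.000e-03  1.180e-01 -1.195e+00  1.000e-03]
84 [ 0.129  0.119 -1.516  0.106]
78 [ 0.229  0.119 -1.85   0.211]
72 [ 0.294  0.12  -2.193  0.316]
66 [ 0.323  0.12  -2.541  0.42 ]
60 [ 0.315  0.121 -2.889  0.525]
```

View pics/s2.png

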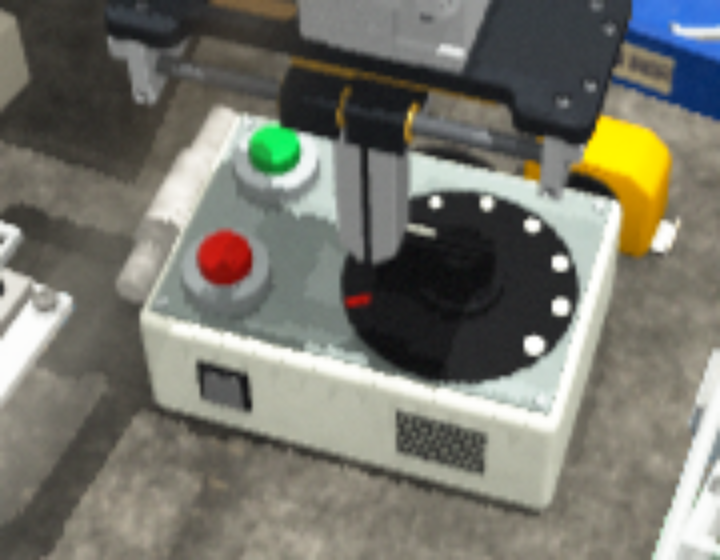

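The finger stands beside the lever flank and above the disc, tip at about (375,262). Now I'll push the first click.

```bash
python3 -m handwheel '[0,0.1,-0.65,0,0, 0,0.1,-1.1,0,0, 0.13,0.1,-1.5,0.1,0, 0.23,0.1,-1.85,0.21,0, 0.3,0.1,-2.2,0.32,0, 0.32,0.1,-2.55,0.42,0, 0.32,0.1,-2.55,0.42,0]'; cat > look.py <<'E'
from h import *
import sys
s=get_state();print(s["t"],s["ft_force"].round(2),s["eef_pos"].round(1),s["q"].round(2))
for a in sys.argv[2:]:
    th,r,b=map(float,a.split(","));print(a,rel(s,*lev(th,r=r,b=b)))
for n,(x0,y0,x1,y1) in (("top",(265,225,385,320)),("scene",(245,220,395,335))):
  c=camera(n)["color"];cv2.imwrite(f"pics/{n}{sys.argv[1]}.png",cv2.resize(c[y0:y1,x0:x1],None,fx=4,fy=4,interpolation=cv2.INTER_CUBIC)[...,::-1])
a=cv2.imread(f"pics/top{sys.argv[1]}.png")[:380];b=cv2.imread(f"pics/scene{sys.argv[1]}.png")[:460]
H=np.zeros((460,1080,3),np.uint8);H[:a.shape[0],:480]=a;H[:b.shape[0],480:]=b
cv2.imwrite(f"pics/both{sys.argv[1]}.png",cv2.resize(H,(799,340)))
E
python3 look.py a 60,30,14.5 54,30,14.5 48,30,14.5 42,30,14.5 36,30,14.5
```

```text
t: 3.1
eef_pos: [460.6, 137.9, 96.5]
eef_rot: [-0.565, 0.565, 0.426, -0.425]
ft_force: [-0.9, -0.9, -0.3]
finger_gap: 0.2
3.1 [-0.85 -0.87 -0.35] [460.6 137.9  96.5] [ 0.15  0.19  1.81  0.    1.14 -1.15]
60,30,14.5 [ 0.147 -0.052 -0.215  0.104]
54,30,14.5 [ 0.248 -0.052 -0.549  0.209]
48,30,14.5 [ 0.313 -0.052 -0.892  0.314]
42,30,14.5 [ 0.343 -0.051 -1.239  0.418]
36,30,14.5 [ 0.335 -0.051 -1.588  0.523]
```

View pics/botha.png

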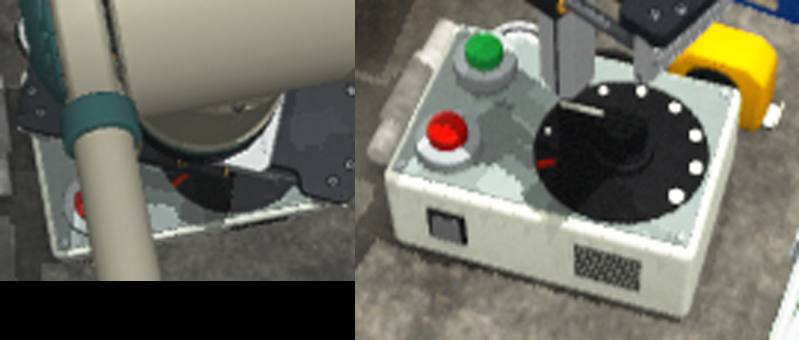

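```bash
python3 - <<'E'
from h import *
s=get_state();c=camera("scene");im=c["color"][...,::-1]
f=8;x0,y0=265,210
o=cv2.resize(im[y0:y0+75,x0:x0+100],None,fx=f,fy=f,interpolation=cv2.INTER_CUBIC)
def P(X):
    u,v=proj(c,np.array(X));return int((u-x0+.5)*f),int((v-y0+.5)*f)
cv2.circle(o,P(s["eef_pos"]),4,(255,0,255),-1)
for th,col in((90,(0,255,255)),(60,(255,255,0))):
    a=np.radians(th+8)
    cv2.line(o,P([*(AX+15*np.array([np.cos(a),np.sin(a)])),113]),P([*(AX+39*np.array([np.cos(a),np.sin(a)])),113]),col,1)
cv2.imwrite("pics/zz.png",o);w=camera("wrist")["color"];cv2.imwrite("pics/w2.png",w[...,::-1])
E
```

```text
(no output)
```

View pics/zz.png

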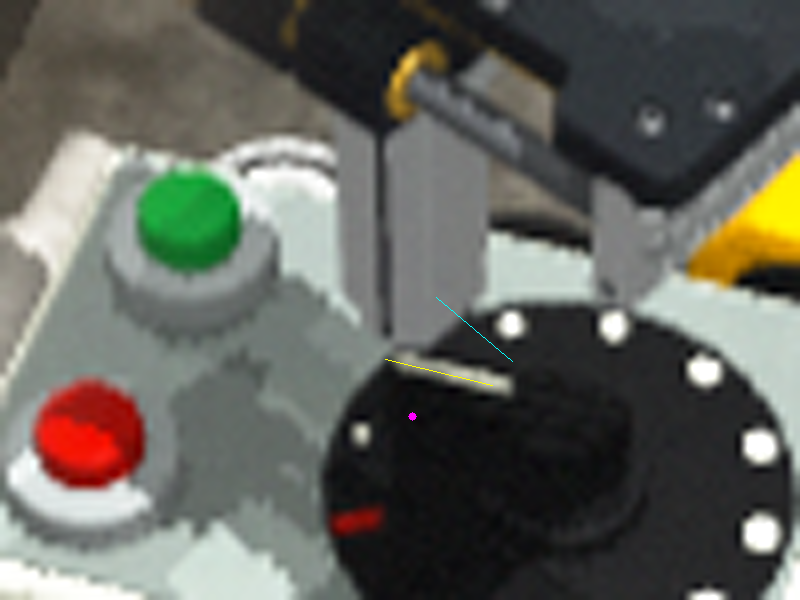

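View pics/w2.png

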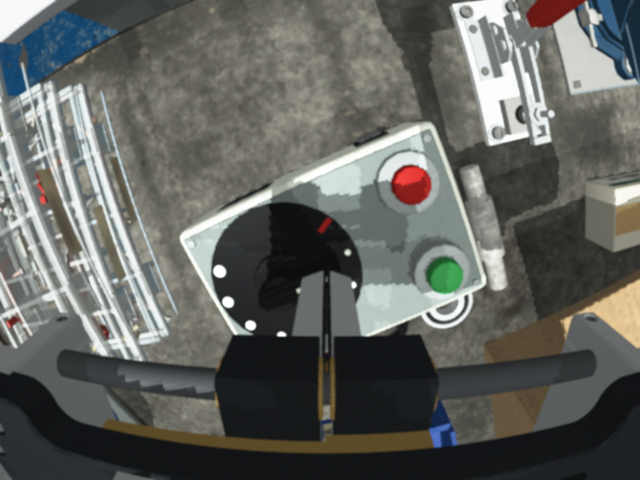

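```bash
python3 - <<'E'
from h import *
c=camera("scene");w=camera("wrist");s=get_state()
im=cv2.imread("pics/s2.png")
f=lambda X:tuple((np.array(proj(c,np.array(X)))-[220,200]+.5)*4)
print("t2.35 tcp in s2",f([434.9,131.6,98.2]),f([434.9,131.6,117]),f([434.9,131.6,150]))
T=np.array(w["tool_from_camera"]);Ti=np.linalg.inv(T);K=w["camera_matrix"]
def pw(X):
    p=(Ti@np.r_[X,1])[:3];th=np.arctan2(np.hypot(p[0],p[1]),p[2]);ph=np.arctan2(p[1],p[0]);return K[0,2]+K[0,0]*th*np.cos(ph),K[1,2]+K[1,1]*th*np.sin(ph)
print("wrist tcp",pw([0,0,0]),pw([0,0,8]),pw([0,-19,8]),pw([12,0,8]),pw([0,-60,8]))
R=rot(s)
for th in(90,60):
    a=np.radians(th+8)
    for r in(15,39):
        X=np.r_[AX+r*np.array([np.cos(a),np.sin(a)]),113];print(th,r,pw(R.T@(X-s["eef_pos"])))
o=cv2.resize(w["color"][200:320,220:400],None,fx=4.4,fy=4.4,interpolation=cv2.INTER_CUBIC);o=cv2.convertScaleAbs(o,alpha=1.8,beta=20);cv2.imwrite("pics/w3.png",o[...,::-1])
print(s["t"],s["ft_force"],s["eef_pos"])
E
```

```text
t2.35 tcp in s2 (np.float64(374.2278292300657), np.float64(293.1158972561668)) (np.float64(373.4813875605241), np.float64(266.8390920965403)) (np.float64(372.10146445617556), np.float64(218.2619935397222))
wrist tcp (np.float64(326.80539873847266), np.float64(261.9801961299016)) (np.float64(326.80239135617956), np.float64(249.73518423049174)) (np.float64(326.8587370768132), np.float64(260.4101212414176)) (np.float64(346.3776047714438), np.float64(249.7053674610816)) (np.float64(327.01835846556816), np.float64(290.96342654454395))
90 15 (np.float64(300.13452459715637), np.float64(285.5132727287337))
90 39 (np.float64(337.7424272108209), np.float64(270.0974966335227))
60 15 (np.float64(302.51890268542957), np.float64(297.2762833713963))
60 39 (np.float64(342.67852407072024), np.float64(301.06963296625423))
3.4 [-0.47892697  0.63729371 -0.89252809] [459.29302371 137.76354237  96.30556978]
```

View pics/w3.png

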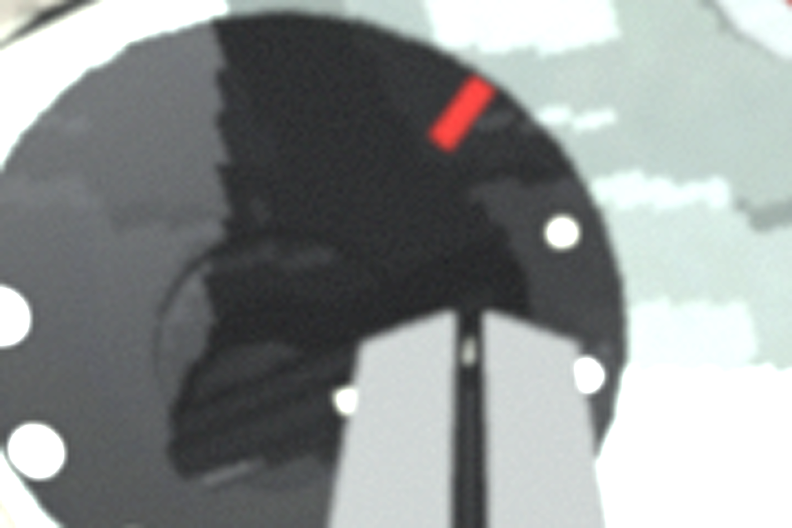

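The fingertip shows well above the reported TCP in both views: at v=262 in the s2 crop against 293 predicted, and in the wrist view at v=270 against 250–262. So the tip is passing over the lever, and the real tip offset has to be measured before I move again.

```bash
python3 - <<'E'
from h import *
c=camera("scene");w=camera("wrist");s=get_state()
T=np.array(w["tool_from_camera"]);Ti=np.linalg.inv(T);K=w["camera_matrix"]
def pw(X):
    p=(Ti@np.r_[X,1])[:3];th=np.arctan2(np.hypot(p[0],p[1]),p[2]);ph=np.arctan2(p[1],p[0]);return K[0,2]+K[0,0]*th*np.cos(ph),K[1,2]+K[1,1]*th*np.sin(ph)
a=np.radians(98);Rt=np.array([[np.cos(a),0,-np.sin(a)],[np.sin(a),0,np.cos(a)],[0,-1,0]])
for z in(-8,0,8,12):
  for y in(0,-10,-20,-30):
    s2=(np.array(proj(c,np.array([434.9,131.6,98.2])+Rt@[0,y,z]))-[220,200]+.5)*4
    s1=(np.array(proj(c,np.array([432.3,135.3,149.2])+Rt@[0,y,z]))-[200,150]+.5)*3
    print(z,y,"wrist",np.round(pw([0,y,z]),1),"s2",s2.round(),"s1",s1.round())
print("pad width in wrist: z8 x12.5,y-20",pw([12.5,-20,8]),pw([12.5,-20,0]))
for n in("s2","scene1"):
    o=cv2.imread(f"pics/{n}.png")
    o=o[180:300,300:450] if n=="s2" else o[180:310,270:390]
    cv2.imwrite(f"pics/{n}c.png",cv2.resize(o,None,fx=4,fy=4))
E
```

```text
-8 0 wrist [326.8 273.9] s2 [380. 279.] s1 [335. 305.]
-8 -10 wrist [326.8 280.2] s2 [380. 265.] s1 [335. 293.]
-8 -20 wrist [326.9 287. ] s2 [379. 250.] s1 [335. 281.]
-8 -30 wrist [326.9 294.4] s2 [379. 236.] s1 [334. 269.]
0 0 wrist [326.8 262. ] s2 [374. 293.] s1 [331. 316.]
0 -10 wrist [326.8 267.8] s2 [374. 279.] s1 [330. 304.]
0 -20 wrist [326.9 274.2] s2 [373. 265.] s1 [330. 292.]
0 -30 wrist [326.9 281.2] s2 [373. 251.] s1 [330. 280.]
8 0 wrist [326.8 249.7] s2 [368. 308.] s1 [326. 327.]
8 -10 wrist [326.8 255.1] s2 [368. 294.] s1 [326. 316.]
8 -20 wrist [326.9 261. ] s2 [367. 280.] s1 [325. 304.]
8 -30 wrist [326.9 267.5] s2 [367. 266.] s1 [325. 292.]
12 0 wrist [326.8 243.5] s2 [365. 315.] s1 [324. 333.]
12 -10 wrist [326.8 248.7] s2 [365. 302.] s1 [323. 321.]
12 -20 wrist [326.9 254.3] s2 [364. 288.] s1 [323. 310.]
12 -30 wrist [326.9 260.5] s2 [364. 273.] s1 [322. 298.]
pad width in wrist: z8 x12.5,y-20 (np.float64(349.1017418588885), np.float64(260.97214898743584)) (np.float64(348.8233247057355), np.float64(274.13905234720494))
```

View pics/scene1c.png

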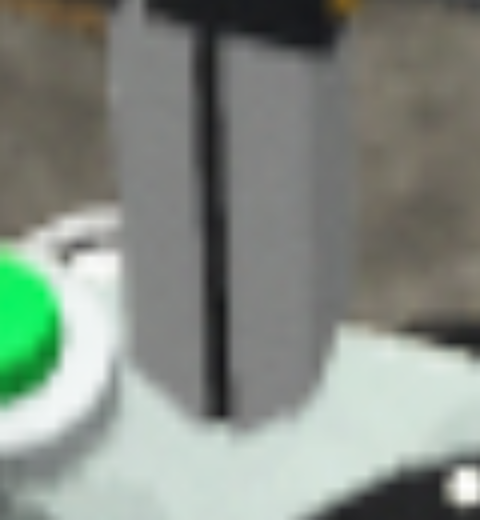

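View pics/s2c.png

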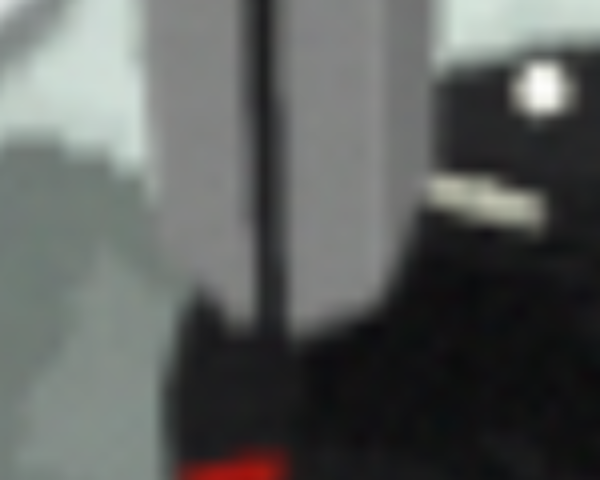

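All three views agree that the fingertip (front face at z=+8) is about 33 mm short of the reported TCP. I'll back off to the operator side of the lever and go lower carefully, watching the force.

```bash
python3 - <<'E'
from h import *
print(rel(get_state(),*lev(90,b=28,z=97)))
E
```

```text
[-1.337 -0.068  2.308 -0.419]
```

```bash
python3 -m handwheel '[-0.8,-0.1,1.3,-0.15,0, -1.3,-0.1,2.3,-0.3,0, -1.3,-0.1,2.3,-0.42,0, -1.3,-0.1,2.3,-0.42,0, -1.3,-0.1,2.3,-0.42,0]'; python3 -m handwheel '[0,0.4,0,0,0, 0,0.8,0,0,0, 0,1.2,0,0,0, 0,1.2,0,0,0, 0,1.2,0,0,0]'; cat >v.py <<'E'
from h import *
import sys
s=get_state();c=camera("scene");w=camera("wrist")
a=cv2.resize(c["color"][205:305,265:385],None,fx=3.3,fy=3.3,interpolation=cv2.INTER_CUBIC)
b=cv2.resize(w["color"][200:320,220:400],None,fx=2.2,fy=2.75,interpolation=cv2.INTER_CUBIC)
h=min(len(a),len(b));o=cv2.convertScaleAbs(np.hstack([a[:h],b[:h]]),alpha=1.6,beta=15)
cv2.imwrite(f"pics/{sys.argv[1]}.png",o[...,::-1]);print(s["t"],s["ft_force"].round(1),s["eef_pos"].round(1),s["q"].round(2))
for q in sys.argv[2:]:
    th,r,b_,z=map(float,q.split(","));print(q,rel(s,*lev(th,r,b_,z)))
E
python3 v.py d1 90,30,28,76
```

```text
t: 4.0
eef_pos: [433.9, 131.7, 97.4]
eef_rot: [-0.464, 0.464, 0.533, -0.533]
ft_force: [-0.6, -0.2, -0.8]
finger_gap: 0.6
t: 4.5
eef_pos: [433.5, 131.6, 85.0]
eef_rot: [0.464, -0.464, -0.534, 0.534]
ft_force: [0.5, -0.7, 0.0]
finger_gap: 0.3
4.5 [ 0.5 -0.7  0. ] [433.5 131.6  85. ] [ 0.14  0.16  1.88  0.    1.1  -1.57]
90,30,28,76 [-0.031  0.899  0.018  0.   ]
```

View pics/d1.png

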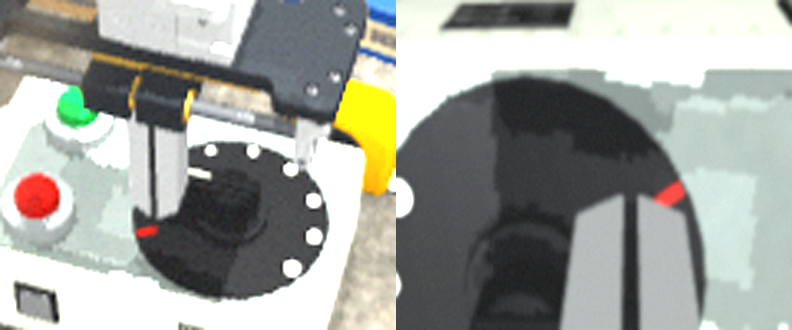

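The finger is in front of the lever and still above the panel: zero force at a reported z of 85. I'll go lower.

```bash
python3 -m handwheel '[0,0.4,0,0,0, 0,0.8,0,0,0, 0,1.0,0,0,0, 0,1.0,0,0,0]';python3 -m handwheel '[0,0.3,0,0,0, 0,0.6,0,0,0, 0,0.6,0,0,0, 0,0.6,0,0,0]'; python3 v.py d2 90,30,28,64
```

```text
t: 5.0
eef_pos: [433.3, 131.6, 74.8]
eef_rot: [0.464, -0.464, -0.534, 0.534]
ft_force: [0.9, 0.4, 0.6]
finger_gap: 0.6
t: 5.4
eef_pos: [433.6, 131.7, 69.2]
eef_rot: [0.464, -0.464, -0.534, 0.534]
ft_force: [0.1, 0.4, -0.6]
finger_gap: 0.7
5.4 [ 0.1  0.4 -0.6] [433.6 131.7  69.2] [ 0.14  0.18  1.91  0.    1.06 -1.57]
90,30,28,64 [-0.032  0.517  0.027  0.001]
```

View pics/d2.png

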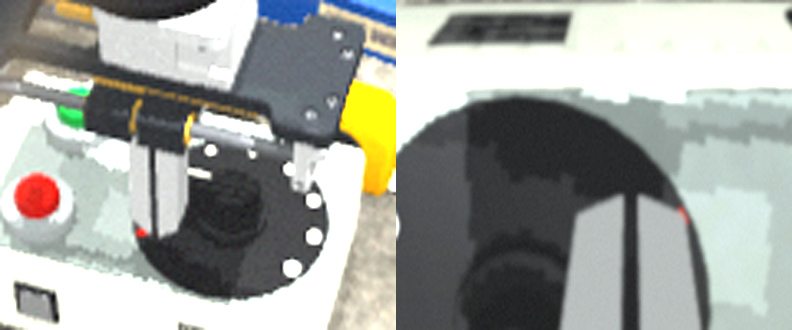

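There is still no contact. By projection the tip is now at about z 98–100, beside the flank, which spans 90–113. I'll go 3 mm lower and push.

```bash
python3 -m handwheel '[0,0.3,0,0,0, 0,0.3,0,0,0, 0,0.3,-0.5,0,0, 0,0.3,-1.0,0,0, 0,0.3,-1.3,0,0, 0,0.3,-1.3,0,0]'; python3 v.py d3 90,30,14.5,66 84,30,14.5,66 78,30,14.5,66 72,30,14.5,66 66,30,14.5,66 
```

```text
t: 6.1
eef_pos: [447.1, 133.5, 66.2]
eef_rot: [-0.464, 0.464, 0.534, -0.534]
ft_force: [0.5, -0.3, 0.2]
finger_gap: 0.6
6.1 [ 0.5 -0.3  0.2] [447.1 133.5  66.2] [ 0.14  0.2   1.89  0.    1.06 -1.57]
90,30,14.5,66 [-0.03   0.024  0.036  0.001]
84,30,14.5,66 [ 0.105  0.024 -0.285  0.105]
78,30,14.5,66 [ 0.205  0.024 -0.619  0.21 ]
72,30,14.5,66 [ 0.271  0.024 -0.962  0.315]
66,30,14.5,66 [ 0.3    0.024 -1.31   0.419]
```

View pics/d3.png

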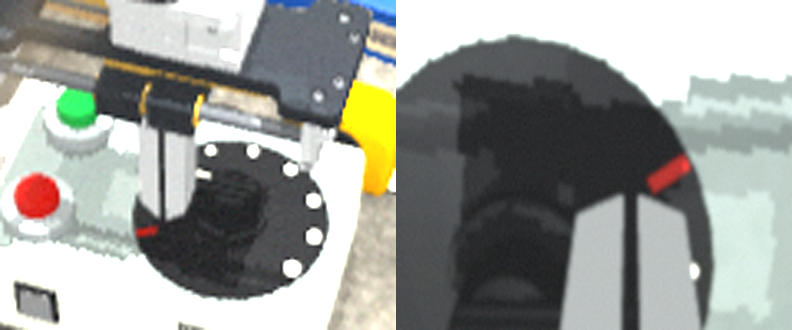

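```bash
python3 -m handwheel '[0.1,0,-0.3,0.1,0, 0.2,0,-0.6,0.21,0, 0.2,0,-0.6,0.21,0]'; python3 v.py d4 78,30,14.5,66 72,30,14.5,66 66,30,14.5,66 60,30,14.5,66
```

```text
t: 6.5
eef_pos: [451.6, 136.7, 66.1]
eef_rot: [0.518, -0.517, -0.482, 0.482]
ft_force: [-1.4, 2.4, -0.2]
finger_gap: 0.2
6.5 [-1.4  2.4 -0.2] [451.6 136.7  66.1] [ 0.15  0.21  1.88  0.    1.06 -1.36]
78,30,14.5,66 [-0.018  0.013 -0.131  0.   ]
72,30,14.5,66 [ 0.117  0.013 -0.452  0.105]
66,30,14.5,66 [ 0.217  0.013 -0.786  0.21 ]
60,30,14.5,66 [ 0.283  0.013 -1.129  0.314]
```

View pics/d4.png

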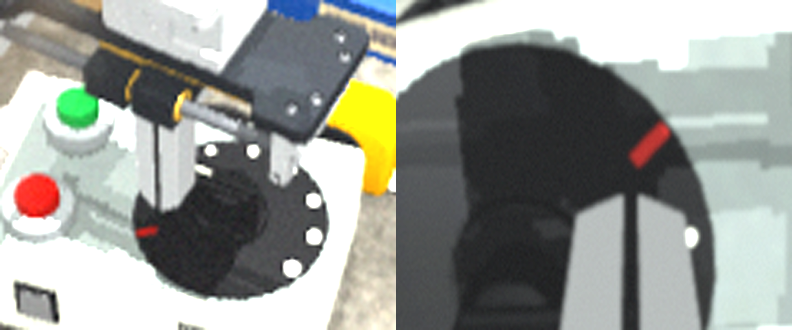

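The finger now touches the flank at about 2–3 N. I'll carry on over the half-way point of this click.

```bash
python3 -m handwheel '[0.1,0,-0.4,0.1,0, 0.2,0,-0.75,0.21,0, 0.25,0,-0.95,0.26,0, 0.25,0,-0.95,0.26,0, 0.25,0,-0.95,0.26,0]'; python3 v.py d5 60,30,14.5,66 54,30,14.5,66 48,30,14.5,66 42,30,14.5,66 36,30,14.5,66 30,30,14.5,66
```

```text
t: 7.1
eef_pos: [462.0, 137.9, 66.3]
eef_rot: [-0.575, 0.575, 0.412, -0.412]
ft_force: [0.0, 0.3, -0.1]
finger_gap: 0.7
7.1 [ 0.   0.3 -0.1] [462.  137.9  66.3] [ 0.15  0.22  1.86 -0.    1.06 -1.1 ]
60,30,14.5,66 [ 0.113  0.031 -0.073  0.056]
54,30,14.5,66 [ 0.23   0.031 -0.401  0.161]
48,30,14.5,66 [ 0.311  0.031 -0.74   0.266]
42,30,14.5,66 [ 0.357  0.031 -1.086  0.37 ]
36,30,14.5,66 [ 0.367  0.031 -1.435  0.475]
30,30,14.5,66 [ 0.34   0.032 -1.783  0.58 ]
```

View pics/d5.png

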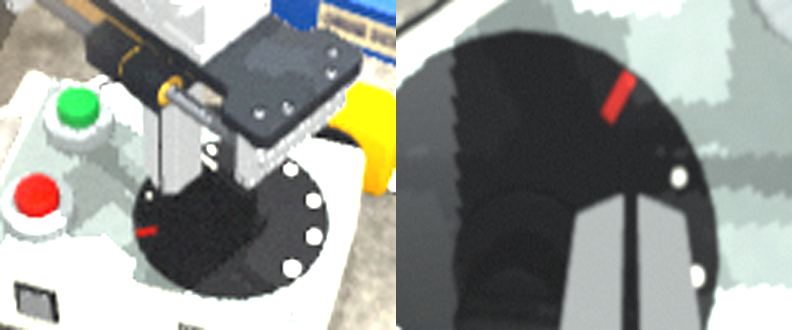

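The lever snapped to step two: its white line now lies at about (210,155), steeper, and the force is zero. On to step three.

```bash
python3 -m handwheel '[0.1,0,-0.1,0.06,0, 0.23,0,-0.4,0.16,0, 0.31,0,-0.75,0.27,0, 0.36,0,-1.1,0.37,0, 0.37,0,-1.45,0.48,0, 0.36,0,-1.6,0.53,0, 0.36,0,-1.6,0.53,0, 0.36,0,-1.6,0.53,0]'; python3 v.py d6 30,30,14.5,66 24,30,14.5,66 18,30,14.5,66 12,30,14.5,66 6,30,14.5,66 3,30,14.5,66
```

```text
t: 8.0
eef_pos: [478.3, 136.3, 66.3]
eef_rot: [-0.663, 0.663, 0.247, -0.247]
ft_force: [-0.9, -0.6, -0.4]
finger_gap: 0.7
8.0 [-0.9 -0.6 -0.4] [478.3 136.3  66.3] [ 0.14  0.24  1.83 -0.    1.07 -0.57]
30,30,14.5,66 [ 0.068  0.031 -0.183  0.049]
24,30,14.5,66 [ 0.187  0.031 -0.511  0.154]
18,30,14.5,66 [ 0.271  0.031 -0.849  0.259]
12,30,14.5,66 [ 0.319  0.031 -1.195  0.364]
6,30,14.5,66 [ 0.331  0.031 -1.543  0.468]
3,30,14.5,66 [ 0.324  0.031 -1.718  0.521]
```

View pics/d6.png

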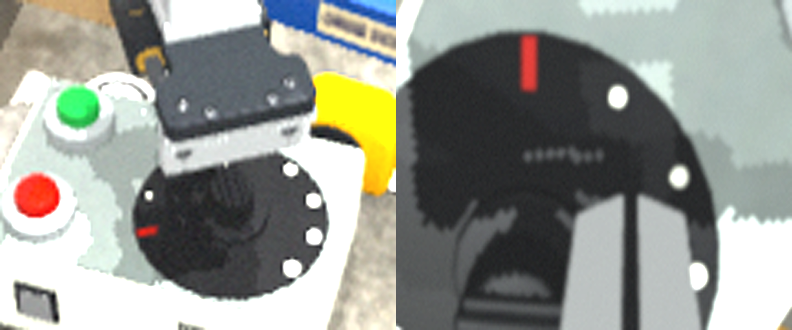

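The gripper hides the nose, but the lever's tail has turned and the force dropped back to zero, which fits step three. On to step four.

```bash
python3 -m handwheel '[0.07,0,-0.2,0.05,0, 0.19,0,-0.5,0.15,0, 0.27,0,-0.85,0.26,0, 0.32,0,-1.2,0.36,0, 0.33,0,-1.5,0.47,0, 0.33,0,-1.7,0.52,0, 0.33,0,-1.7,0.52,0, 0.33,0,-1.7,0.52,0]'; python3 v.py d7 0,30,14.5,66 -6,30,14.5,66 -12,30,14.5,66 -18,30,14.5,66 -24,30,14.5,66 -27,30,14.5,66
```

```text
t: 8.9
eef_pos: [491.3, 126.2, 66.2]
eef_rot: [0.704, -0.703, -0.068, 0.068]
ft_force: [-1.0, 2.3, 1.6]
finger_gap: 0.3
8.9 [-1.   2.3  1.6] [491.3 126.2  66.2] [ 0.11  0.26  1.81  0.    1.08 -0.08]
0,30,14.5,66 [ 0.128  0.024 -0.25   0.053]
-6,30,14.5,66 [ 0.246  0.023 -0.579  0.157]
-12,30,14.5,66 [ 0.329  0.023 -0.917  0.262]
-18,30,14.5,66 [ 0.376  0.022 -1.263  0.367]
-24,30,14.5,66 [ 0.387  0.022 -1.611  0.471]
-27,30,14.5,66 [ 0.379  0.022 -1.786  0.524]
```

View pics/d7.png

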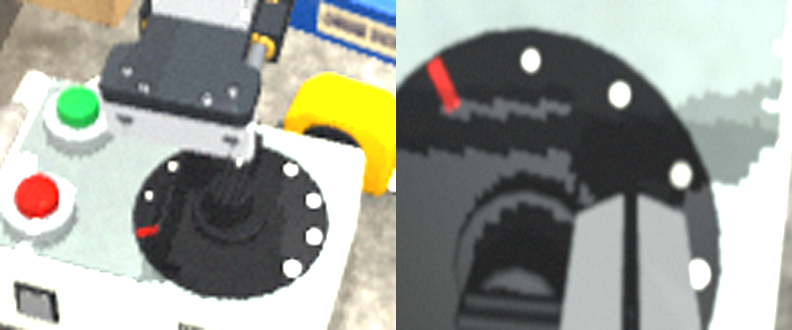

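```bash
cat > ov.py <<'E'
from h import *
import sys
s=get_state();c=camera("scene");im=c["color"][...,::-1];f=8;x0,y0=285,235
o=cv2.convertScaleAbs(cv2.resize(im[y0:y0+70,x0:x0+90],None,fx=f,fy=f,interpolation=cv2.INTER_CUBIC),alpha=2.2,beta=20)
def P(X):
    u,v=proj(c,np.array(X));return int((u-x0+.5)*f),int((v-y0+.5)*f)
for th,col in((30,(0,255,255)),(0,(255,255,0)),(-30,(0,255,0)),(-60,(0,128,255))):
    a=np.radians(th+YAW);u=np.array([np.cos(a),np.sin(a)])
    cv2.line(o,P([*(AX+15*u),113]),P([*(AX+38*u),113]),col,1)
cv2.imwrite(f"pics/{sys.argv[1]}.png",o);print(s["t"],s["ft_force"].round(1))
E
python3 ov.py e1
```

```text
9.0 [-1.9  3.   1.2]
```

View pics/e1.png

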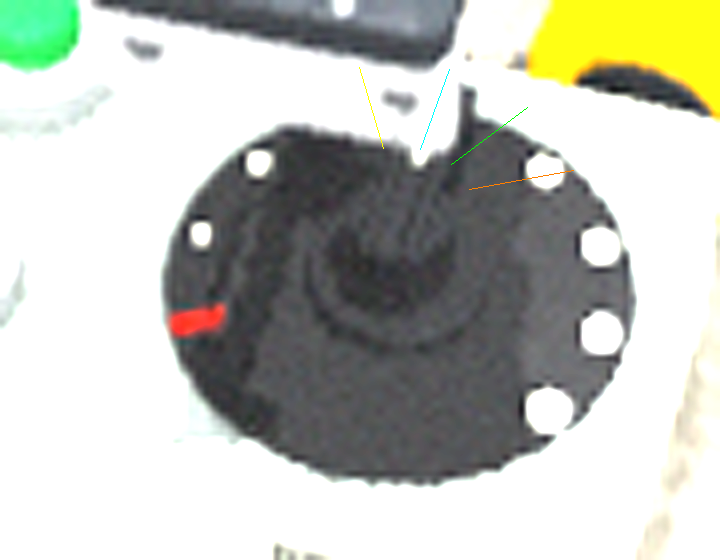

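The inner end of the white line, at (420,155), lies on the predicted step-four line. Now the last click, stopping at about -25° nominal; the next half-way point is -45°.

```bash
python3 -m handwheel '[0.12,0,-0.25,0.05,0, 0.25,0,-0.6,0.16,0, 0.33,0,-0.9,0.26,0, 0.37,0,-1.25,0.37,0, 0.38,0,-1.55,0.46,0, 0.38,0,-1.65,0.48,0, 0.38,0,-1.65,0.48,0, 0.38,0,-1.65,0.48,0]'; python3 ov.py e2; python3 v.py d8 -24,30,28,66 -24,30,28,130
```

```text
t: 9.85
eef_pos: [499.0, 110.5, 66.3]
eef_rot: [0.7, -0.7, 0.101, -0.102]
ft_force: [0.3, 3.4, -0.6]
finger_gap: 0.5
9.85 [ 0.3  3.4 -0.6]
9.9 [ 0.3  4.1 -0.7] [498.9 110.5  66.3] [0.08 0.26 1.8  0.   1.08 0.37]
-24,30,28,66 [-0.108  0.031  1.393 -0.008]
-24,30,28,130 [-0.105 -6.369  1.397 -0.008]
```

View pics/e2.png

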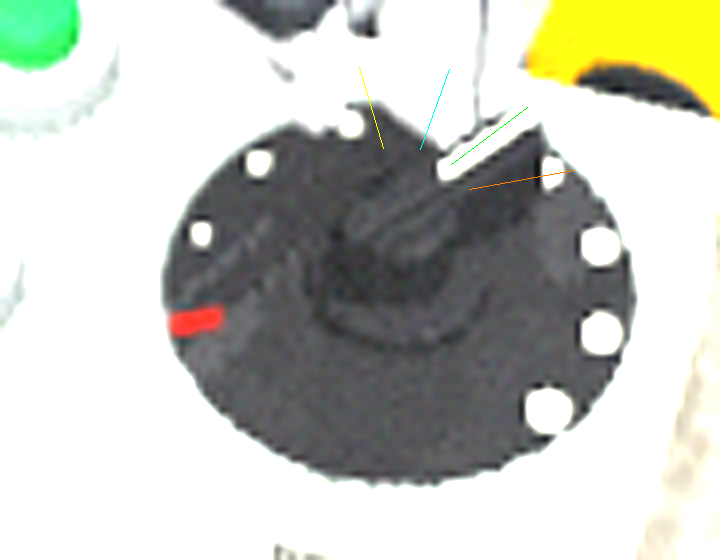

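The white line lies on the predicted step-five line. I'll back off, rise and check.

```bash
python3 -m handwheel '[-0.1,0,0.8,0,0, -0.1,0,1.5,0,0, -0.1,-3,1.5,0,0, -0.1,-7,1.5,0,0, -0.1,-7.5,1.5,0,0, -0.1,-7.5,1.5,0,0]'; python3 ov.py e3; python3 - <<'E'
from h import *
s=get_state();print(s["q"].round(2))
a=np.radians(8);R2=np.array([[np.cos(a),-np.sin(a)],[np.sin(a),np.cos(a)]])
g=AX+R2@[36,98];print("green",g)
for psi in(-22,8,30):print(psi,rel(s,[*g,139],psi))
E
```

```text
t: 10.6
eef_pos: [503.1, 124.8, 142.6]
eef_rot: [-0.7, 0.7, -0.1, 0.103]
ft_force: [-0.3, -0.4, -0.2]
finger_gap: 0.8
10.6 [-0.3 -0.4 -0.2]
[ 0.11  0.21  1.67 -0.    1.26  0.4 ]
green [487.31068658 207.55650237]
-22 [-3.752  0.208  7.538  0.096]
8 [-3.752  0.208  7.538 -0.428]
30 [-3.752  0.208  7.538 -0.812]
```

View pics/e3.png

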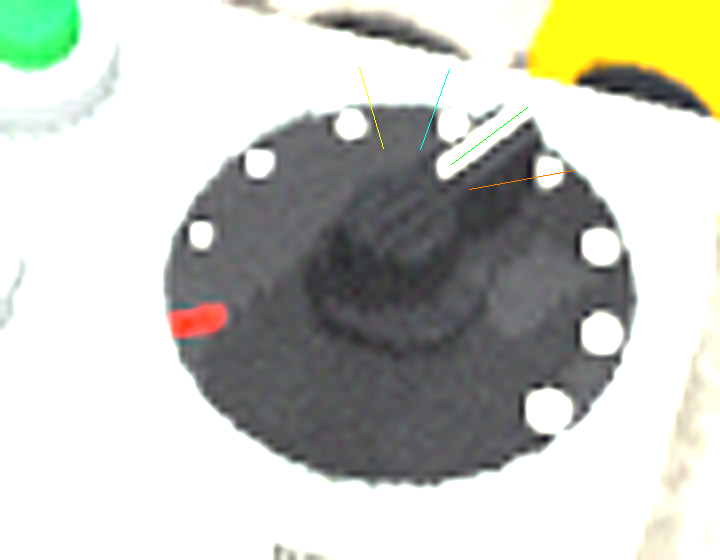

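Still on step five with the finger away. Before moving to the green button I'll check the clearance to the carton flap.

```bash
python3 - <<'E'
from h import *
from scipy.optimize import least_squares
t=camera("top");c=camera("scene")
# flap near-right corner: top (257,248); scene (277,192)
A=[];b=[]
for cam,uv in((t,(257,247)),(c,(276,192))):
    o,d=ray(cam,*uv);d/=np.linalg.norm(d);M=np.eye(3)-np.outer(d,d);A.append(M);b.append(M@o)
A=np.vstack(A);b=np.hstack(b);x=np.linalg.lstsq(A,b,rcond=None)[0];print(x,np.abs(A@x-b).max())
cv2.imwrite("pics/sc4.png",c["color"][...,::-1])
E
```

```text
[509.32296498 252.01977731 171.935655  ] 10.231116800676574
```

View pics/sc4.png

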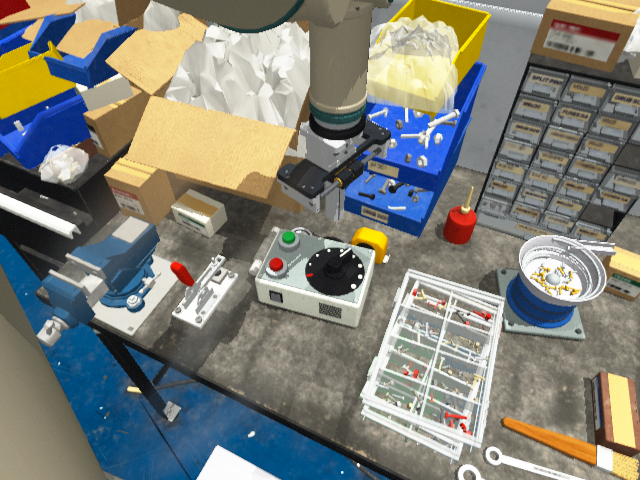

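```bash
python3 - <<'E'
import cv2,numpy as np
a=cv2.imread("pics/top0.png")[150:290,180:330];b=cv2.imread("pics/scene0.png")[110:250,220:370]
cv2.imwrite("pics/fl.png",np.hstack([cv2.resize(x,None,fx=2.6,fy=2.6,interpolation=cv2.INTER_CUBIC) for x in(a,b)]))
E
```

```text
(no output)
```

View pics/fl.png

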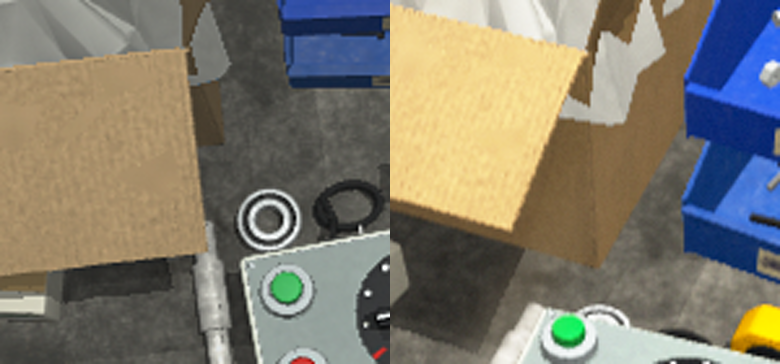

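```bash
python3 - <<'E'
from h import *
t=camera("top");c=camera("scene")
for p,q in(((259.6,246.2),(268,199)),((251.9,168.1),(295.4,131.2))):
    A=[];b=[]
    for cam,uv in((t,p),(c,q)):
        o,d=ray(cam,*uv);d/=np.linalg.norm(d);M=np.eye(3)-np.outer(d,d);A.append(M);b.append(M@o)
    A=np.vstack(A);b=np.hstack(b);x=np.linalg.lstsq(A,b,rcond=None)[0];print(x,np.abs(A@x-b).max())
s=get_state()
u=np.array([.44,.9]);g=np.array([487.3,207.6])-2*u
print(rel(s,[*g,140],-26))
E
```

```text
[508.50060306 257.93935296 154.19775197] 1.7732400345390715
[633.32891715 262.35286857 215.15368056] 0.31414520578853455
[-3.696 -0.017  7.375  0.165]
```

The flap corner triangulates to (508, 258, 154) with a 1.8 mm residual. With the tool yawed to -26°, the gripper's narrow side faces it, leaving about 19 mm. I'll move above the green button.

```bash
python3 -m handwheel '[-1.9,0,3.7,0.08,0, -3.7,0,7.4,0.165,0, -3.7,0,7.4,0.165,0, -3.7,0,7.4,0.165,0, -3.7,0,7.4,0.165,0]'; cat > g.py <<'E'
from h import *
import sys
s=get_state();u=np.array([.44,.9]);g=np.array([487.3,207.6])-2*u
print(s["t"],s["ft_force"].round(1),s["eef_pos"].round(1),rel(s,[*g,float(sys.argv[2])],-26))
c=camera("scene");w=camera("wrist")
a=cv2.resize(c["color"][175:295,235:375],None,fx=2.8,fy=2.8,interpolation=cv2.INTER_CUBIC)
b=cv2.resize(w["color"][160:400,190:470],None,fx=1.4,fy=1.4,interpolation=cv2.INTER_CUBIC)
cv2.imwrite(f"pics/{sys.argv[1]}.png",np.hstack([a,b])[...,::-1])
E
python3 g.py g1 80
```

```text
t: 11.35
eef_pos: [487.3, 205.4, 140.6]
eef_rot: [-0.689, 0.689, -0.159, 0.159]
ft_force: [-0.3, -0.6, -0.6]
finger_gap: 0.4
11.35 [-0.3 -0.6 -0.6] [487.3 205.4 140.6] [-9.900e-02  6.065e+00  5.000e-03  0.000e+00]
```

View pics/g1.png

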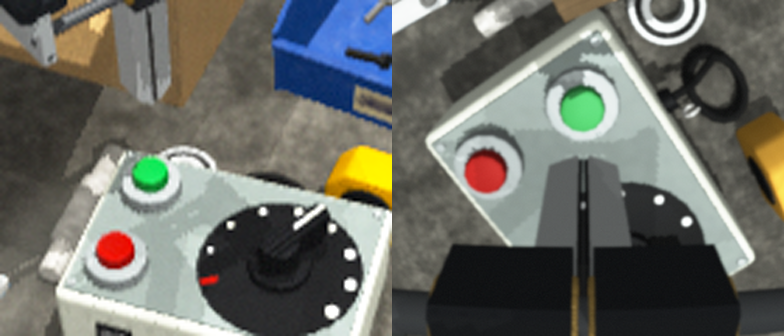

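The tip is above the green button; the wrist view shows the button dead ahead in line with the finger gap, and the flap is clear. I'll descend.

```bash
python3 -m handwheel '[-0.1,3,0,0,0, -0.1,5,0,0,0, -0.1,5.6,0,0,0, -0.1,5.6,0,0,0, -0.1,5.6,0,0,0]';python3 g.py g2 65
```

```text
t: 11.95
eef_pos: [487.6, 206.5, 86.1]
eef_rot: [0.689, -0.689, 0.159, -0.16]
ft_force: [-0.1, -0.1, 0.5]
finger_gap: 0.3
11.95 [-0.1 -0.1  0.5] [487.6 206.5  86.1] [-8.100e-02  2.112e+00 -1.200e-01 -1.000e-03]
```

View pics/g2.png

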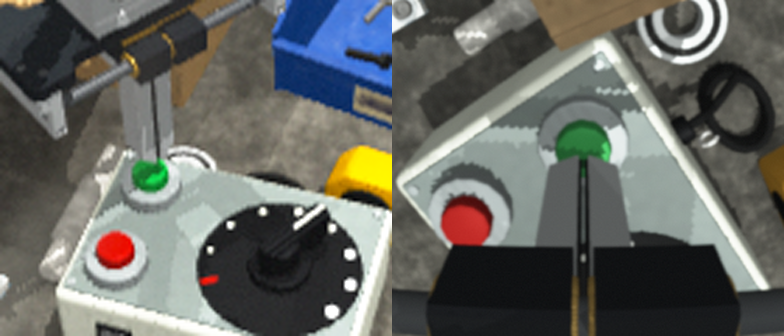

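The tip is directly over the green button, roughly 10–15 mm above it. I'll go down in small steps, watching the force.

```bash
python3 -m handwheel '[-0.05,0.5,-0.1,0,0, -0.05,1.0,-0.1,0,0, -0.05,1.0,-0.1,0,0, -0.05,1.0,-0.1,0,0]'; python3 -m handwheel '[0,0.2,0,0,0, 0,0.4,0,0,0, 0,0.4,0,0,0]'; python3 -m handwheel '[0,0.2,0,0,0, 0,0.2,0,0,0]';python3 g.py g3 65
```

```text
t: 12.45
eef_pos: [485.6, 206.1, 75.1]
eef_rot: [-0.689, 0.689, -0.159, 0.159]
ft_force: [0.1, 0.7, 1.0]
finger_gap: 0.3
t: 12.75
eef_pos: [485.5, 206.0, 71.0]
eef_rot: [-0.689, 0.689, -0.159, 0.159]
ft_force: [0.3, 0.3, -0.2]
finger_gap: 0.6
t: 12.95
eef_pos: [485.6, 206.0, 69.0]
eef_rot: [-0.689, 0.689, -0.159, 0.159]
ft_force: [-0.3, -0.1, 0.5]
finger_gap: 0.2
12.95 [-0.3 -0.1  0.5] [485.6 206.   69. ] [ 0.08   0.403  0.018 -0.   ]
```

View pics/g3.png

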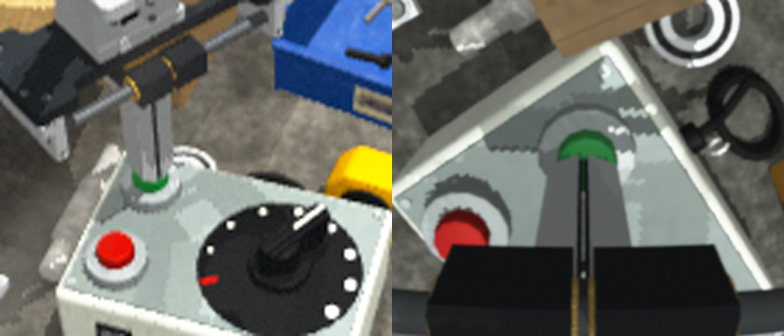

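Very close now. I'll continue in 2 mm steps.

```bash
for i in 1 2; do python3 -m handwheel '[0.02,0.2,0,0,0, 0.02,0.2,0,0,0]'|grep -E "pos|force"; done; python3 -m handwheel '[0,0.2,0,0,0, 0,0.2,0,0,0]'|grep -E "pos|force"
```

```text
eef_pos: [486.1, 206.0, 67.2]
ft_force: [0.1, 0.8, 0.7]
eef_pos: [486.1, 206.0, 65.3]
ft_force: [-0.7, 0.3, 1.8]
eef_pos: [486.1, 205.9, 63.3]
ft_force: [-1.3, 0.8, 4.0]
```

Contact came at a reported z of about 66, so the tip offset is 34 mm, matching the 33 mm seen in the images. Full travel should be at about z 60.

```bash
for i in 1 2; do python3 -m handwheel '[0,0.2,0,0,0, 0,0.2,0,0,0]'|grep -E "pos|force"; done; python3 -m handwheel '[0,0.1,0,0,0, 0,0.1,0,0,0]'|grep -E "pos|force|t:"; python3 g.py g4 65
```

```text
eef_pos: [486.2, 206.0, 61.3]
ft_force: [-1.9, 0.3, 5.0]
eef_pos: [486.2, 206.0, 60.9]
ft_force: [-3.7, 1.0, 14.1]
t: 14.25
eef_pos: [486.3, 206.0, 60.8]
eef_rot: [0.689, -0.689, 0.159, -0.16]
ft_force: [-4.8, -1.4, 18.0]
14.25 [-4.8 -1.4 18. ] [486.3 206.   60.8] [ 0.022 -0.424 -0.013 -0.   ]
```

View pics/g4.png

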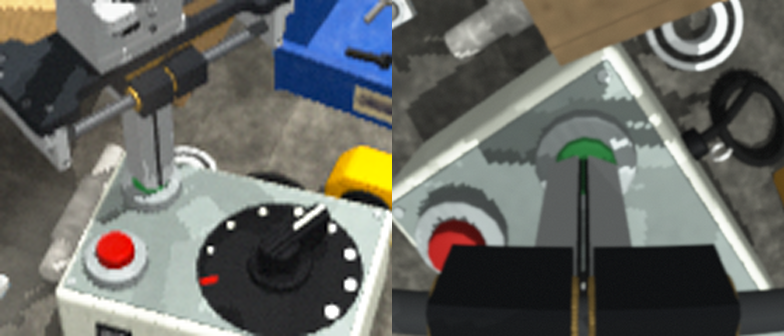

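It has reached a hard stop: z stayed at 60.9 while the force rose from 5 to 18 N, about 6 mm below first contact. One slightly firmer step, then release upward.

```bash
python3 -m handwheel '[0,0.1,0,0,0, 0,0.1,0,0,0, 0,0.1,0,0,0]'|grep -E "pos|force|t:"; python3 -m handwheel '[0,-0.5,0,0,0, 0,-1.5,0,0,0, 0,-4,0,0,0, 0,-8,0,0,0, 0,-10,0,0,0, 0,-10,0,0,0, 0,-10,0,0,0]'; python3 ov.py e5; python3 g.py g5 65
```

```text
t: 14.65
eef_pos: [486.3, 206.0, 60.6]
eef_rot: [0.689, -0.689, 0.158, -0.16]
ft_force: [-6.8, -0.3, 23.1]
t: 15.35
eef_pos: [485.8, 205.6, 156.5]
eef_rot: [-0.689, 0.689, -0.159, 0.159]
ft_force: [-0.4, 0.3, -0.8]
finger_gap: 0.4
15.35 [-0.4  0.3 -0.8]
15.4 [-1.  -0.7  0.3] [485.1 205.5 155.7] [ 0.122  9.074  0.105 -0.   ]
```

View pics/g5.png

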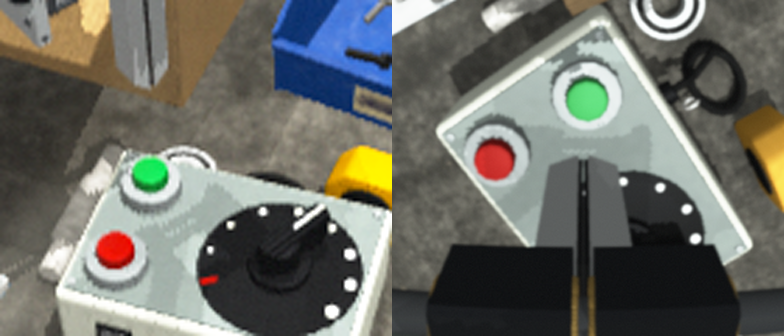

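View pics/e5.png

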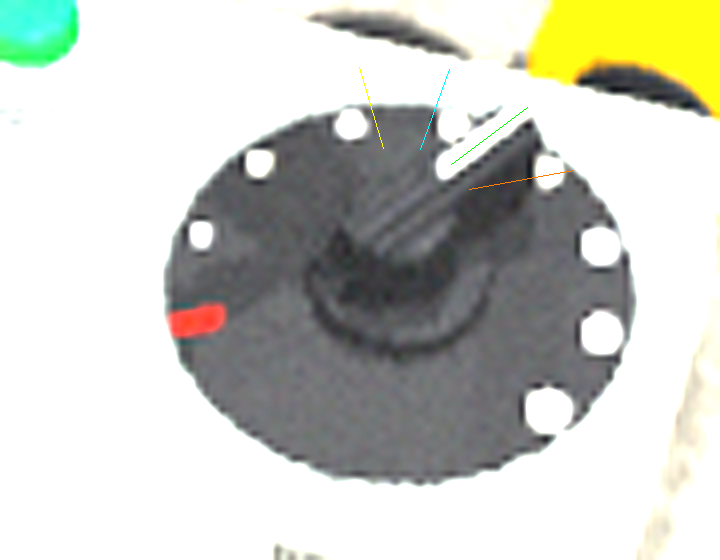

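The green button is out again and the lever sits on step five. The bearing, tape measure and shaft are where they were, and the robot touches nothing, so I'm handing in.

```bash
python3 -m handwheel '[0,0,0,0,0, 0,0,0,0,0]'|grep force; python3 -c "
from rig import finish_job;print(finish_job())"
```

```text
ft_force: [0.6, -0.7, 0.1]
the job is handed in; nothing more can be done
None
```

The speed selector is on step five and the start button has been pressed and released. I handed the job in at about 15.6 s.

- **Selector:** It started on step one. I pushed the lever with the shut fingertips through each click to step five. After I backed off, and again after the button press, the white line lay on the predicted step-five line. My look at step three was partly hidden by the gripper. Steps two, four and five were seen directly.
- **Start button:** First contact came at a reported height of about 66–67 mm. It reached a hard stop at about 60.8 mm, against 6 mm of travel expected. I held it there up to 23 N, then let go, and the pictures show it out again. First contact is only known to about 1 mm, so "fully in" rests mainly on the hard stop.
- **One disagreement:** The real fingertips end about 33–34 mm short of the reported tool point. Because of this my first push passed over the lever without moving it. I measured the offset in the pictures, and contact with the button confirmed it.
- **Left alone:** I did not touch the red stop button. The bearing, tape measure and shaft look unmoved in the pictures. At hand-in the force on the tool was at noise level.

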